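Set out the potting station

ROBOT

A 6-joint arm with a two-finger parallel gripper is mounted at the origin on the work surface. World frame = base frame: x ahead of the robot, y to its left, z up, the work surface at z = 0. Lengths are in m, angles in rad, forces in N, time in s.
With the tool pointing down it reaches from about 0.275 to 0.775 m from the base axis. Payload 14.6 kg.
Tool frame: the origin (TCP) lies on the centre line of the jaws, within the pads' length; the fingertips stand 19 mm ahead of it and the grasp point (between the pads) is the TCP; z points along the fingers, y is the direction in which the jaws open and shut (so a half turn about z gives the same grasp; the last joint's range is limited). The gripper opens to 85 mm and grips with 20 to 120 N. Pads are 22 mm wide; open, the fingers measure 114 mm over their backs; the gripper's body (76 mm by 85 mm) begins 54 mm behind the grasp point. The pads swing forward as they close: fully open they stand 13 mm farther back than shut.
Start: joints at [-1.349, 0.263, -0.048, 1.259, 0, 1.415], TCP at [0.193, -0.488, 0.25] pointing down, gripper open.
Joint ranges: [-2.65, 2.65], [-0.89, 1.7], [-1.18, 1.37], [-2.13, 2.11], [-1.35, 1.29], [-3.14, 3.14]. Speed limits (rad/s): [1.89, 1.89, 2.57, 2.79, 3.14, 3.14].

INTERFACE

Orientations are given as [roll, pitch, yaw] about the fixed x, y, z axes, in that order (R = Rz(yaw) Ry(pitch) Rx(roll)).
In Python, from bench import manip, get_image gives the robot as it stands. The module is installed in compiled form; this text tells all that it offers.
- The arm moves only by the shell command python3 -m pendant 'ROWS'. ROWS is JSON, a list of rows, each a list of 7 numbers: the turn, a rotation vector about the world's x, y, z in degrees, then the shift along the world's x, y, z in cm, then the closure, from -1 (fully open) to 1 (shut). A call has 1 to 12 rows; each row is the pose to reach, as a shift and turn from the pose measured when the call began; what a row does not reach only later rows make up. A row lasts 1/10 s, in which the tool goes at most 50 mm and 8.59 degrees, less where a joint would pass 70% of its speed; a pose out of reach is approached as far as the arm can. A call with a gripper value outside its range is refused whole. The fingers move at their own pace and stop on an object; the grip force is fixed at half the most. Time passes only in rows, so rows that repeat a pose let the fingers close. It gives the time, the measured TCP pose, the force and the opening at its end, in the units of the state.
- manip.sense(): the state, without advancing time (a new reading comes with each control period).
- get_image(name): name is "scene" or "side" or "wrist"; returns a dict with "image" (384x512x3 uint8, red, green, blue), "depth" (384x512 float32, m along the optical axis (not along the pixel's ray), 0 where there is no reading), "fx", "fy", "cx", "cy" (pixels), "R" (3x3) and "t" (3): a world point X has camera coordinates R X + t. Camera axes: x right, y down, z forward; pixel columns grow to the right and rows downward; lengths in m; the calibration is good to about 2 mm. The wrist camera is an equidistant fisheye: a pixel r from the principal point sees the ray r / f radians off the axis. A picture is of the moment at which its call begins.
- manip.hand_in(): hands the job in, once; it reports no verdict.
The state is a dict: "time": time; "q": joint angles; "joint_vel": joint speeds; "effort": joint torques, N m; "eef_pos": TCP position; "tcp_rot": TCP orientation; "contact_force": force on the tool from outside, world axes, zero at the start; "moment": the same for the moment, N m; "gripper_width": finger opening in m.
Only numpy, scipy, OpenCV 4.12 (cv2) and the standard library are available. Lean on these libraries where they do the work, as an engineer would, in place of code of your own. Each camera call takes 0.05 s, during which the arm holds its last target. There are 200 camera calls.

TASK

Set the potting station out: stand the clay pot upright in the middle of its saucer, setting it down gently, and stand the green seed tin upright in the middle of the storage box's lid. Lay the blue scoop flat on the table between the saucer and the box, and the steel hand rake on the saucer's other side, each with its middle 11 cm straight to the side of the saucer's middle, pointing straight ahead with its handle towards the robot. Leave the amber bottle and the stack of black pots where they are.

Things in the scene. Friction and masses are not known exactly. Their poses are not given: they have to be found in the camera images.
- saucer: round terracotta saucer fixed to the table, 100 mm across the rim, 14 mm high, inner floor 5 mm above the table and about 80 mm across. Origin: centre of its underside, on the table. Its axes always equal the world's (x ahead of the robot, y to the robot's left). It is on the robot's left or right, the box on the other side.
- box: closed storage box fixed to the table: grey body, dark lid, orange latches on its two y ends; 140 mm (x) by 164 mm (y) over the lid, 178 mm in y over the latches; flat lid top 100 mm above the table. Origin: centre of its underside, on the table, straight below the lid's middle. Turned up to 0.15 rad about z.
- pot: small open terracotta flower pot, standing upright, loose, 0.11 to 0.18 kg: 60 mm high, rim 62 mm across over the top 16 mm, foot 44 mm across. Origin: centre of its underside; z up. Can be gripped from above across the rim.
- tin: round green seed tin with a bare metal lid, standing upright, loose, 0.11 to 0.23 kg: 80 mm high, 58 mm across the lid (top 14 mm), 56 mm below. Origin: centre of its underside; z up. Can be gripped from above across its sides.
- scoop: blue plastic hand scoop lying flat, loose, about 0.08 kg, 170 mm long. Origin: mid length and width, at its underside; x from handle to mouth, z up. Handle: straight bar 22 mm wide, 26 mm high, x = -85 to +3 mm, best gripped across at x = -30 mm. Open trough: 54 mm wide, 28 mm high, x = +3 to +85 mm. Starts with x within 0.45 rad of straight ahead.
- rake: stainless three-tined hand rake lying flat, loose, about 0.15 kg, 170 mm long. Origin: mid length and width, at its underside; x from handle to tines, z up. Handle: straight bar 22 mm wide, 26 mm high, x = -85 to +3 mm, best gripped across at x = -30 mm. Tines: 54 mm wide in all, under 20 mm high, x = +38 to +85 mm. Starts with x within 0.45 rad of straight ahead.
- feed_bottle: bystander, to be left alone: upright amber bottle, 54 mm across, 130 mm high, on the table beside the work, left or right. Origin: centre of its underside.
- nursery_pots: bystander, to be left alone: nested stack of black plastic pots, 76 mm across, 88 mm high, on the table beside the work, left or right. Origin: centre of its underside.
Things that resemble listed ones, but are neither listed nor needed, are in the scene too. There is more than one size of the scoop; the one meant has the size given above.

How it is judged:
By the outcome, as a careful person would: the job done as asked, in the order asked, and still so for the second after the job is handed in, with the robot touching nothing.
It also fails if it takes over 112 s, if anything falls off the work surface, if the arm or the gripper's body presses on something with over 40 N, if the wrist force passes 120 N, or if a joint passes its speed limit or range.

## Working session

There is one attempt and no reset: what is moved stays moved. The work goes in short steps, Python scripts to look and compute and a shell command to move; the robot and the scene stay as the last step left them, time stands still between calls to the robot, and variables do not carry over. Pictures are saved under pics/ and viewed, about 12 in all and at most 16, crops included, and the job is handed in when it is done.

```bash
mkdir -p pics; cat > h.py <<'E'
import numpy as np, cv2
from bench import manip, get_image
def snap(n,f=None):
    d=get_image(n)
    if f: cv2.imwrite('pics/'+f,d['image'][:,:,::-1])
    return d
def cloud(d):
    v,u=np.mgrid[0:384,0:512]; z=d['depth']
    P=np.stack([(u-d['cx'])/d['fx']*z,(v-d['cy'])/d['fy']*z,z],-1)
    W=(P-d['t'])@d['R']; W[z<=0]=np.nan
    return W
E
python3 - <<'E'
from h import *
import pickle
D={}
for n in ['scene','side']:
    d=snap(n,n+'0.png'); D[n]=d; print(n,-d['R'].T@d['t'],d['R'][2])
pickle.dump(D,open('d0.pkl','wb'))
s=manip.sense();print(s)
E
```

```text
scene [0.97855432 0.71931073 0.93374705] [-0.40079822 -0.56988449 -0.717351  ]
side [0.11049993 0.73704964 0.48561389] [ 0.4041512  -0.77850212 -0.48020438]
{'time': 0.1, 'q': array([-1.34926690e+00,  2.63467646e-01, -4.88650167e-02,  1.25943076e+00,
       -2.80922791e-05,  1.41550125e+00]), 'joint_vel': array([-0.00035652, -0.00082551,  0.00092173,  0.00049809, -0.00144192,
        0.00028843]), 'effort': array([ 4.25185484e-03, -6.38578248e+01,  3.85061610e+01,  1.01081491e-02,
       -9.09913501e-05, -3.15147204e-06]), 'eef_pos': array([ 0.19312116, -0.48793154,  0.24988015]), 'tcp_rot': array([-3.14063285e+00, -1.21827507e-04,  3.76824454e-01]), 'contact_force': array([ 0.60120599,  0.01834284, -0.44623137]), 'moment': array([-0.00858068,  0.02012444,  0.07647834]), 'gripper_width': 0.08540863907421364}
```

View pics/scene0.png

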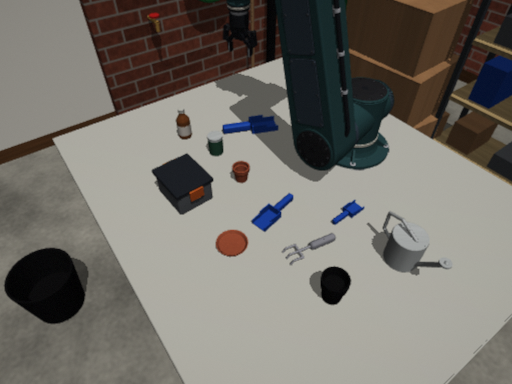

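View pics/side0.png

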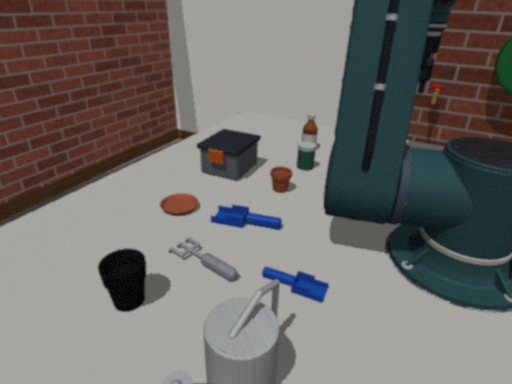

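Scene view: saucer (232,243), box (183,183), pot (241,172), tin (215,143), rake (310,248), bottle (184,125) and black pots (334,284). Three blue scoops could be the one meant: (272,213), (250,125) and (348,212). The size has to decide, so I'm measuring it.

```bash
cat > m.py <<'E'
from h import *
import pickle
D=pickle.load(open('d0.pkl','rb'))
for n in ['scene','side']:
    d=D[n]; W=cloud(d); hsv=cv2.cvtColor(d['image'],cv2.COLOR_RGB2HSV); H,S,V=[hsv[...,i].astype(int) for i in range(3)]
    x,y,z=W[...,0],W[...,1],W[...,2]
    on=(x>0.1)&(x<1.0)&(abs(y)<0.8)&(z>-.01)&(z<.2)
    print(n,'table z',np.nanmedian(z[(abs(z)<.02)&(x>.2)&(x<.8)]))
    M=dict(blue=(H>105)&(H<130)&(S>150),red=((H<12)|(H>174))&(S>120)&(V>60),green=(H>45)&(H<95)&(S>90),dark=(V<75)&(S<120)&(z>.01),grey=(V<170)&(V>60)&(S<90)&(z>.006)&(z<.04))
    for k,m in M.items():
        m=(m&on).astype(np.uint8); 
        nn,l,st,c=cv2.connectedComponentsWithStats(m,connectivity=8)
        for i in range(1,nn):
            if st[i,4]<60: continue
            P=W[l==i]; q=P[:,:2]; 
            (cx,cy),wh,a=cv2.minAreaRect(q.astype(np.float32))
            print(k,'px',c[i].round(),st[i,4],'rect',np.round([cx,cy,*wh],3),round(a,1),'mean',q.mean(0).round(3),'z',np.percentile(P[:,2],[2,98]).round(3))
    cv2.imwrite('pics/x_%s.png'%n,0*d['image'])
E
python3 m.py
```

```text
scene table z -0.000680671176249141
blue px [252. 125.] 602 rect [ 0.259 -0.338  0.114  0.224] 67.1 mean [ 0.255 -0.317] z [0.001 0.037]
blue px [271. 213.] 569 rect [0.462 0.103 0.166 0.055] 12.0 mean [0.48  0.105] z [-0.     0.028]
blue px [348. 211.] 259 rect [0.278 0.245 0.13  0.042] 2.7 mean [0.269 0.245] z [-0.002  0.021]
red px [241. 170.] 235 rect [ 0.447 -0.118  0.121  0.053] 56.0 mean [ 0.46  -0.097] z [0.008 0.061]
red px [196. 193.] 153 rect [ 0.654 -0.064  0.059  0.019] 5.3 mean [ 0.657 -0.058] z [0.054 0.094]
red px [231. 242.] 638 rect [0.646 0.126 0.097 0.094] 15.0 mean [0.646 0.124] z [0.001 0.014]
green px [340. 153.] 483 rect [0.19  0.097 0.183 0.084] 5.3 mean [0.212 0.121] z [0.009 0.199]
green px [216. 148.] 149 rect [ 0.462 -0.262  0.022  0.051] 77.9 mean [ 0.466 -0.26 ] z [0.01  0.064]
dark px [322. 150.] 1365 rect [0.202 0.044 0.192 0.179] 10.5 mean [0.255 0.081] z [0.013 0.199]
dark px [183. 182.] 2089 rect [ 0.663 -0.145  0.14   0.175] 3.2 mean [ 0.671 -0.124] z [0.017 0.102]
dark px [391. 250.] 369 rect [0.296 0.425 0.107 0.022] 54.5 mean [0.314 0.445] z [0
[... 1286 characters left out ...]
 z [0.115 0.198]
green px [399. 242.] 402 rect [0.119 0.011 0.037 0.167] 0.3 mean [0.115 0.017] z [0.008 0.016]
dark px [231. 152.] 1929 rect [ 0.655 -0.14   0.137  0.156] 3.2 mean [ 0.636 -0.113] z [0.013 0.101]
dark px [305. 158.] 166 rect [ 0.447 -0.264  0.052  0.022] 16.3 mean [ 0.447 -0.261] z [0.011 0.064]
dark px [375. 203.] 3214 rect [0.149 0.063 0.268 0.128] 47.6 mean [0.173 0.108] z [0.012 0.198]
dark px [124. 275.] 1594 rect [0.518 0.429 0.072 0.075] 48.5 mean [0.515 0.432] z [0.014 0.088]
grey px [219. 171.] 292 rect [ 0.655 -0.072  0.126  0.01 ] 4.3 mean [ 0.652 -0.072] z [0.007 0.039]
grey px [209. 261.] 749 rect [0.457 0.28  0.056 0.165] 78.1 mean [0.444 0.284] z [0.007 0.026]
```

```bash
cat > m2.py <<'E'
from h import *
import pickle
D=pickle.load(open('d0.pkl','rb'))
for n in ['scene','side']:
    d=D[n]; W=cloud(d); x,y,z=W[...,0],W[...,1],W[...,2]
    def rect(nm,x0,x1,y0,y1,z0,z1):
        m=(x>x0)&(x<x1)&(y>y0)&(y<y1)&(z>z0)&(z<z1); q=W[m][:,:2].astype(np.float32)
        (cx,cy),r=cv2.minEnclosingCircle(q); b=cv2.minAreaRect(q)
        print(n,nm,len(q),'circ',np.round([cx,cy,r],3),'rect',np.round(b[0],3),np.round(b[1],3),round(b[2],1),'mean z',z[m].mean().round(3))
    rect('pot',.38,.53,-.17,-.04,.053,.07)
    rect('tin',.38,.53,-.32,-.2,.075,.09)
    rect('box',.5,.8,-.3,-.03,.095,.11)
    rect('saucer',.58,.72,.05,.2,.010,.02)
    rect('scoop',.36,.58,.04,.17,.006,.04)
    rect('rake',.36,.58,.2,.36,.006,.04)
    rect('bottle',.45,.6,-.5,-.36,.02,.07)
    for nm,b in dict(scoop=(.36,.57,.04,.17),rake=(.36,.57,.2,.36)).items():
        m=(x>b[0])&(x<b[1])&(y>b[2])&(y<b[3])&(z>.022)&(z<.04)
        q=W[m][:,:2]; e=np.sort(q[:,0])[[0,-1]]; 
        near=q[q[:,0]<e[0]+.08]; v=cv2.fitLine(near.astype(np.float32),cv2.DIST_HUBER,0,.01,.01).ravel()
        print(nm,'handle dir deg',np.degrees(np.arctan(v[1]/v[0])).round(1),near.mean(0).round(3),'x',e.round(3))
i=D['scene']['image'][100:270,150:370,::-1]; cv2.imwrite('pics/crop.png',cv2.resize(i,None,fx=3.5,fy=3.5,interpolation=cv2.INTER_CUBIC))
E
python3 m2.py
```

```text
scene pot 82 circ [ 0.462 -0.095  0.033] rect [ 0.464 -0.096] [0.066 0.056] 55.0 mean z 0.058
scene tin 126 circ [ 0.458 -0.282  0.032] rect [ 0.456 -0.278] [0.059 0.055] 18.1 mean z 0.079
scene box 1466 circ [ 0.663 -0.144  0.104] rect [ 0.663 -0.142] [0.14  0.171] 3.6 mean z 0.099
scene saucer 137 circ [0.649 0.128 0.05 ] rect [0.649 0.128] [0.097 0.097] 35.1 mean z 0.013
scene scoop 359 circ [0.464 0.104 0.085] rect [0.462 0.102] [0.166 0.057] 12.1 mean z 0.019
scene rake 365 circ [0.465 0.276 0.084] rect [0.464 0.275] [0.056 0.165] 84.5 mean z 0.019
scene bottle 143 circ [ 0.508 -0.436  0.027] rect [ 0.512 -0.426] [0.031 0.054] 70.6 mean z 0.045
scoop handle dir deg 11.5 [0.422 0.094] x [0.38  0.515]
rake handle dir deg -9.3 [0.424 0.286] x [0.383 0.465]
side pot 128 circ [ 0.459 -0.098  0.032] rect [ 0.459 -0.097] [0.06 0.06] 57.9 mean z 0.057
side tin 115 circ [ 0.453 -0.283  0.031] rect [ 0.452 -0.283] [0.058 0.055] 85.9 mean z 0.079
side box 902 circ [ 0.658 -0.144  0.105] rect [ 0.657 -0.145] [0.14  0.167] 2.8 mean z 0.099
side saucer 156 circ [0.647 0.127 0.051] rect [0.646 0.127] [0.096 0.098] 83.9 mean z 0.012
side scoop 818 circ [0.459 0.102 0.087] rect [0.458 0.101] [0.17  0.058] 12.2 mean z 0.018
side rake 749 circ [0.46  0.283 0.084] rect [0.457 0.28 ] [0.056 0.165] 78.1 mean z 0.018
side bottle 144 circ [ 0.5   -0.439  0.027] rect [ 0.496 -0.428] [0.054 0.03 ] 22.0 mean z 0.052
scoop handle dir deg 13.5 [0.414 0.093] x [0.374 0.51 ]
rake handle dir deg -9.9 [0.416 0.287] x [0.377 0.46 ]
```

View pics/crop.png

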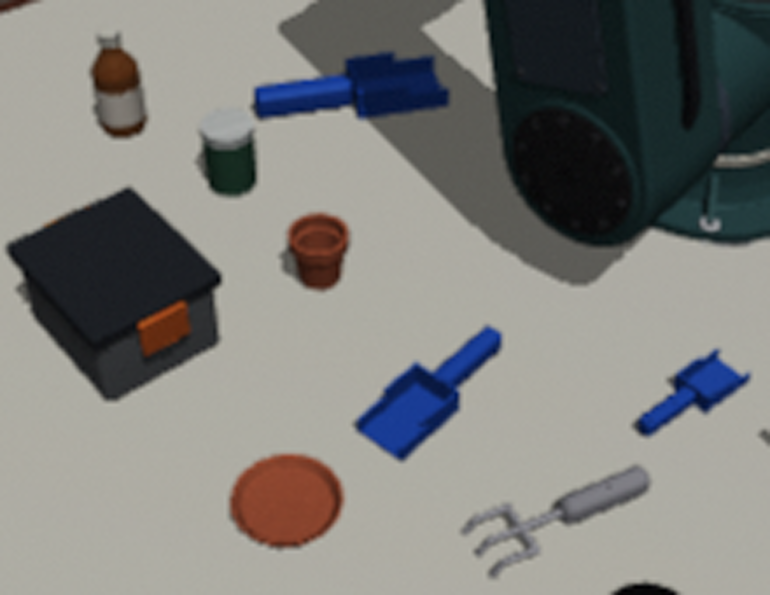

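```bash
python3 -m pendant '[[0,0,-21.6,26.3,39.1,-5,-1],[0,0,-21.6,26.3,39.1,-5,-1],[0,0,-21.6,26.3,39.1,-5,-1],[0,0,-21.6,26.3,39.1,-5,-1],[0,0,-21.6,26.3,39.1,-5,-1],[0,0,-21.6,26.3,39.1,-5,-1],[0,0,-21.6,26.3,39.1,-5,-1],[0,0,-21.6,26.3,39.1,-5,-1],[0,0,-21.6,26.3,39.1,-5,-1],[0,0,-21.6,26.3,39.1,-5,-1],[0,0,-21.6,26.3,39.1,-5,-1],[0,0,-21.6,26.3,39.1,-5,-1]]'
```

```text
time: 1.3
eef_pos: [0.456, -0.0966, 0.1996]
tcp_rot: [-3.141, 0.001, 0.001]
contact_force: [-0.3, -0.9, 1.0]
gripper_width: 0.0855
```

The crop confirms it: the scoop at scene (272,213) is the middle-sized one, about 168 mm long. The other two measure about 220 and 125 mm. Next, a wrist view over the pot.

```bash
cat >> h.py <<'E'
def fcloud(d):
    v,u=np.mgrid[0:384,0:512]; a=(u-d['cx'])/d['fx']; b=(v-d['cy'])/d['fy']; r=np.hypot(a,b)+1e-9
    z=d['depth']; k=np.tan(np.clip(r,0,1.5))/r*z
    W=(np.stack([a*k,b*k,z],-1)-d['t'])@d['R']; W[z<=0]=np.nan
    return W
def circ(W,x0,y0,h,z0,z1):
    m=(abs(W[...,0]-x0)<h)&(abs(W[...,1]-y0)<h)&(W[...,2]>z0)&(W[...,2]<z1); q=W[m][:,:2].astype(np.float32)
    if len(q)<5: return len(q)
    b=cv2.minAreaRect(q)
    return len(q),np.round(cv2.minEnclosingCircle(q)[0],4),np.round(cv2.minEnclosingCircle(q)[1],4),'rect',np.round(b[0],4),np.round(b[1],3),round(b[2],1)
E
python3 - <<'E'
from h import *
d=snap('wrist','w1.png'); W=fcloud(d); print(d['fx'],d['cx'],d['cy'],-d['R'].T@d['t'],d['R'][2])
print('pot',circ(W,.46,-.097,.05,.052,.07)); print('saucer',circ(W,.648,.127,.07,.009,.02)); print('tin',circ(W,.455,-.282,.05,.07,.09));print('box',circ(W,.66,-.144,.11,.094,.11))
E
```

```text
297.3186396354542 256.4353474166516 189.20280240234743 [ 0.53625229 -0.09648043  0.32270509] [-3.09694487e-01  1.13842937e-04 -9.50836112e-01]
pot (1179, array([ 0.4619, -0.0978]), np.float64(0.0312), 'rect', array([ 0.4621, -0.0979]), array([0.061, 0.061]), 31.3)
saucer (592, array([0.6475, 0.1281]), np.float64(0.05), 'rect', array([0.636, 0.131]), array([0.1  , 0.072]), 75.6)
tin (2127, array([ 0.4565, -0.2809]), np.float64(0.0298), 'rect', array([ 0.4562, -0.2807]), array([0.058, 0.058]), 18.6)
box (5965, array([ 0.6075, -0.1477]), np.float64(0.0824), 'rect', array([ 0.6042, -0.148 ]), array([0.031, 0.164]), 5.3)
```

View pics/w1.png

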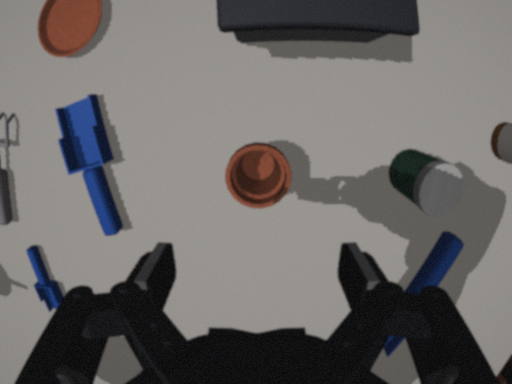

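Wrist view: pot rim at (258,175), tin at (432,185), box edge along the top, saucer at (70,25). Pot centre (0.4615, -0.098). Descending to grip the rim.

```bash
python3 -m pendant '[[0,0,0,0.55,-0.12,-4,-1],[0,0,0,0.55,-0.12,-8,-1],[0,0,0,0.55,-0.12,-11,-1],[0,0,0,0.55,-0.12,-13.5,-1],[0,0,0,0.55,-0.12,-15,-1],[0,0,0,0.55,-0.12,-15,0],[0,0,0,0.55,-0.12,-15,1],[0,0,0,0.55,-0.12,-15,1],[0,0,0,0.55,-0.12,-15,1],[0,0,0,0.55,-0.12,-15,1],[0,0,0,0.55,-0.12,-15,1],[0,0,0,0.55,-0.12,-15,1]]'; python3 -m pendant '[[0,0,0,0,0,0,1],[0,0,0,0,0,0,1],[0,0,0,0,0,2,1],[0,0,0,0,0,4,1],[0,0,0,0,0,7,1],[0,0,0,0,0,10,1],[0,0,0,0,0,10,1]]'
```

```text
time: 2.55
eef_pos: [0.462, -0.099, 0.0508]
tcp_rot: [3.141, -0.001, -0.0]
contact_force: [-1.6, -1.4, 8.5]
gripper_width: 0.0583
time: 3.25
eef_pos: [0.4634, -0.0995, 0.1539]
tcp_rot: [3.139, -0.006, -0.0]
contact_force: [0.5, -0.9, -1.7]
gripper_width: 0.0582
```

```bash
python3 -m pendant '[[0,0,0,18.4,22.8,0,1],[0,0,0,18.4,22.8,0,1],[0,0,0,18.4,22.8,0,1],[0,0,0,18.4,22.8,0,1],[0,0,0,18.4,22.8,0,1],[0,0,0,18.4,22.8,0,1],[0,0,0,18.4,22.8,0,1],[0,0,0,18.4,22.8,0,1],[0,0,0,18.4,22.8,0,1],[0,0,0,18.4,22.8,0,1]]'; python3 - <<'E'
from h import *
d=snap('wrist','w2.png'); W=fcloud(d)
s=manip.sense(); p=s['eef_pos'];print(p)
for lo,hi in [(-.03,-.01),(-.01,0),(0,.01),(.01,.02)]:print('pot',lo,circ(W,p[0],p[1],.035,p[2]+lo,p[2]+hi)); 
print('saucer',circ(W,.648,.127,.07,.009,.02))
E
```

```text
time: 4.25
eef_pos: [0.6475, 0.1073, 0.154]
tcp_rot: [-3.129, -0.005, 0.036]
contact_force: [-0.0, -0.5, -1.6]
gripper_width: 0.0582
[0.64762859 0.10729038 0.15417251]
pot -0.03 (2332, array([0.6592, 0.1072]), np.float64(0.0349), 'rect', array([0.6549, 0.104 ]), array([0.05 , 0.058]), 36.7)
pot -0.01 (3120, array([0.6567, 0.1072]), np.float64(0.0352), 'rect', array([0.6525, 0.1091]), array([0.06 , 0.058]), 52.9)
pot 0 (5190, array([0.6531, 0.107 ]), np.float64(0.0356), 'rect', array([0.6499, 0.1077]), array([0.063, 0.063]), 48.8)
pot 0.01 (917, array([0.656 , 0.1072]), np.float64(0.0352), 'rect', array([0.6539, 0.1064]), array([0.051, 0.068]), 21.9)
saucer (1441, array([0.6486, 0.1276]), np.float64(0.0497), 'rect', array([0.657 , 0.1302]), array([0.08 , 0.099]), 15.9)
```

View pics/w2.png

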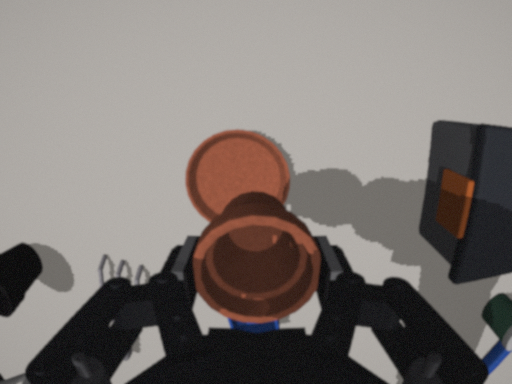

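Wrist view: the pot is held with its rim at (258,265), and the saucer is at (238,178). The arm was still travelling, so I'm settling it over the saucer and then checking the tilt.

```bash
python3 -m pendant '[[0,0,-2,0.1,2.05,0,1],[0,0,-2,0.1,2.05,0,1],[0,0,-2,0.1,2.05,0,1],[0,0,-2,0.1,2.05,0,1],[0,0,-2,0.1,2.05,0,1]]'; python3 - <<'E'
from h import *
for n in ['wrist','scene','side']:
    d=snap(n); W=fcloud(d) if n=='wrist' else cloud(d)
    p=manip.sense()['eef_pos']
    hsv=cv2.cvtColor(d['image'],cv2.COLOR_RGB2HSV); red=((hsv[...,0]<14)|(hsv[...,0]>172))&(hsv[...,1]>110)
    m=red&(abs(W[...,0]-p[0])<.05)&(abs(W[...,1]-p[1])<.05)&(W[...,2]>p[2]-.07)&(W[...,2]<p[2]+.03)
    q=W[m]; print(n,len(q),'z',np.percentile(q[:,2],[1,50,98,99.5]).round(4),'x',np.percentile(q[:,0],[1,99]).round(4),'y',np.percentile(q[:,1],[1,99]).round(4))
    zt=np.percentile(q[:,2],99); t=q[q[:,2]>zt-.005]
    A=np.c_[t[:,:2]-p[:2],np.ones(len(t))]; print(' rim',len(t),np.linalg.lstsq(A,t[:,2],rcond=None)[0].round(3),cv2.minEnclosingCircle(t[:,:2].astype(np.float32)))
    print(' saucer',circ(W,.648,.127,.07,.009,.02))
E
```

```text
time: 4.8
eef_pos: [0.6492, 0.1096, 0.1541]
tcp_rot: [-3.116, -0.006, 0.034]
contact_force: [0.5, 0.5, -0.9]
gripper_width: 0.0582
wrist 12495 z [0.108  0.1488 0.1644 0.165 ] x [0.6235 0.6807] y [0.0814 0.1375]
 rim 3586 [0.008 0.04  0.163] ((0.6506271362304688, 0.10933792591094971), 0.031104732304811478)
 saucer (1424, array([0.649 , 0.1274]), np.float64(0.0497), 'rect', array([0.6576, 0.1293]), array([0.08 , 0.099]), 12.4)
scene 271 z [0.1089 0.1435 0.1656 0.1714] x [0.6291 0.6809] y [0.08   0.1396]
 rim 17 [-0.069  0.084  0.167] ((0.6538094282150269, 0.11101745069026947), 0.03111451305449009)
 saucer (162, array([0.65  , 0.1281]), np.float64(0.0503), 'rect', array([0.6495, 0.1271]), array([0.097, 0.097]), 73.1)
side 407 z [0.1085 0.1445 0.1634 0.1775] x [0.617  0.6707] y [0.0808 0.1375]
 rim 61 [0.076 0.104 0.163] ((0.6447741389274597, 0.11006822437047958), 0.03192747011780739)
 saucer (187, array([0.6481, 0.1278]), np.float64(0.0519), 'rect', array([0.6463, 0.1258]), array([0.098, 0.098]), 81.3)
```

```bash
python3 -c "
from h import *
s=manip.sense();print(s['q'].round(3),s['joint_vel'].round(3),s['eef_pos'],s['tcp_rot'])
for f in ('contact_force','moment'):print(s[f])"
```

```text
[0.033 0.525 0.11  1.15  0.026 3.141] [-0.001 -0.    -0.     0.001  0.001 -0.001] [0.64920315 0.10962797 0.15412   ] [-3.11562914 -0.00547009  0.03402599]
[-0.1384351   0.75608288 -2.87726229]
[ 0.06456667 -0.00276658 -0.01970489]
```

Joint 6 sits at its limit. The pot is round, so I'll yaw it +30° to get away from that.

```bash
python3 -m pendant '[[-1.4,0.3,28,-0.1,1.8,0,1],[-1.4,0.3,28,-0.1,1.8,0,1],[-1.4,0.3,28,-0.1,1.8,0,1],[-1.4,0.3,28,-0.1,1.8,0,1],[-1.4,0.3,28,-0.1,1.8,0,1],[-1.4,0.3,28,-0.1,1.8,0,1],[-1.4,0.3,28,-0.1,1.8,0,1],[-1.4,0.3,28,-0.1,1.8,0,1]]'; cat > pot.py <<'E'
from h import *
d=snap('wrist'); W=fcloud(d)
s=manip.sense(); p=s['eef_pos']; print(p,s['tcp_rot'],s['q'].round(2))
hsv=cv2.cvtColor(d['image'],cv2.COLOR_RGB2HSV); red=((hsv[...,0]<14)|(hsv[...,0]>172))&(hsv[...,1]>110)
m=red&(abs(W[...,0]-p[0])<.045)&(abs(W[...,1]-p[1])<.045)&(W[...,2]>p[2]-.02)&(W[...,2]<p[2]+.03)
q=W[m]; zt=np.percentile(q[:,2],99); t=q[q[:,2]>zt-.005]
A=np.c_[t[:,:2]-p[:2],np.ones(len(t))]; print(' rim',len(t),zt,np.linalg.lstsq(A,t[:,2],rcond=None)[0].round(3),cv2.minEnclosingCircle(t[:,:2].astype(np.float32)))
print(' saucer',circ(W,.648,.127,.07,.009,.02))
E
python3 pot.py
```

```text
time: 5.75
eef_pos: [0.6482, 0.1276, 0.1541]
tcp_rot: [-3.137, 0.006, 0.522]
contact_force: [0.0, -0.3, -2.6]
gripper_width: 0.0581
[0.64821991 0.12756429 0.1541383 ] [-3.13743784  0.00609323  0.5220866 ] [0.07 0.54 0.14 1.17 0.   2.69]
 rim 3696 0.16429513005105742 [-0.007  0.019  0.162] ((0.6497902274131775, 0.1280791163444519), 0.030975380912423134)
 saucer (1418, array([0.6488, 0.1276]), np.float64(0.0499), 'rect', array([0.6555, 0.1319]), array([0.081, 0.099]), 30.1)
```

```bash
python3 -m pendant '[[0,0,0,-0.1,0,-3,1],[0,0,0,-0.1,0,-6,1],[0,0,0,-0.1,0,-8,1],[0,0,0,-0.1,0,-9,1],[0,0,0,-0.1,0,-9.3,1],[0,0,0,-0.1,0,-9.5,1],[0,0,0,-0.1,0,-9.5,1],[0,0,0,-0.1,0,-9.5,1]]';python3 -m pendant '[[0,0,0,0,0,-0.1,1],[0,0,0,0,0,-0.2,1],[0,0,0,0,0,-0.3,1],[0,0,0,0,0,-0.35,1],[0,0,0,0,0,-0.35,1]]'
```

```text
time: 6.6
eef_pos: [0.6477, 0.1276, 0.06]
tcp_rot: [-3.138, 0.005, 0.522]
contact_force: [0.6, -0.8, -1.0]
gripper_width: 0.058
time: 7.1
eef_pos: [0.6476, 0.1276, 0.0564]
tcp_rot: [-3.138, 0.005, 0.522]
contact_force: [0.2, 0.1, -2.2]
gripper_width: 0.0582
```

```bash
python3 -m pendant '[[0,0,0,0,0,-0.05,1],[0,0,0,0,0,-0.1,1],[0,0,0,0,0,-0.1,1]]';python3 -m pendant '[[0,0,0,0,0,-0.05,1],[0,0,0,0,0,-0.1,1],[0,0,0,0,0,-0.1,1]]'; python3 pot.py
```

```text
time: 7.4
eef_pos: [0.6478, 0.1277, 0.056]
tcp_rot: [-3.138, 0.004, 0.522]
contact_force: [-1.4, 0.6, 4.8]
gripper_width: 0.0584
time: 7.7
eef_pos: [0.6481, 0.1278, 0.0559]
tcp_rot: [-3.139, 0.003, 0.522]
contact_force: [-3.1, 0.4, 10.2]
gripper_width: 0.0582
[0.64808264 0.12787192 0.05592011] [-3.13855703  0.00315295  0.5222562 ] [ 0.07  0.6  -0.03  0.94  0.    2.69]
 rim 3697 0.06617776946442236 [-0.011  0.016  0.064] ((0.6494098901748657, 0.12805192172527313), 0.031201230362057686)
 saucer (4366, array([0.6489, 0.1276]), np.float64(0.0495), 'rect', array([0.6626, 0.1331]), array([0.068, 0.098]), 21.4)
```

```bash
python3 -m pendant '[[0,0,0,0,0,0.1,1],[0,0,0,0,0,0.1,0.4],[0,0,0,0,0,0.1,0],[0,0,0,0,0,0.1,-0.5],[0,0,0,0,0,0.1,-1],[0,0,0,0,0,0.1,-1],[0,0,0,0,0,0.1,-1],[0,0,0,0,0,0.1,-1]]';python3 -m pendant '[[0,0,0,0,0,1,-1],[0,0,0,0,0,3,-1],[0,0,0,0,0,6,-1],[0,0,0,0,0,10,-1],[0,0,0,0,0,14,-1],[0,0,0,0,0,14,-1]]'; sed -i 's/p\[2\]-.02/0.05/;s/p\[2\]+.03/0.075/' pot.py; python3 pot.py
```

```text
time: 8.55
eef_pos: [0.6481, 0.1279, 0.057]
tcp_rot: [-3.139, 0.003, 0.522]
contact_force: [-0.2, 0.4, -0.4]
gripper_width: 0.0856
time: 9.15
eef_pos: [0.6499, 0.128, 0.2032]
tcp_rot: [3.141, -0.004, 0.522]
contact_force: [0.1, 0.1, 0.0]
gripper_width: 0.0852
[0.64923746 0.12795717 0.20022638] [-3.14086253e+00 -1.56959501e-03  5.22285284e-01] [0.07 0.52 0.22 1.27 0.   2.69]
 rim 985 0.06573829359218605 [0.002 0.001 0.064] ((0.6484752297401428, 0.12902265787124634), 0.031084490939974785)
 saucer (1948, array([0.6491, 0.1275]), np.float64(0.05), 'rect', array([0.6516, 0.1287]), array([0.091, 0.099]), 25.3)
```

Pot released upright, within 2 mm of the saucer's middle. On to the tin.

```bash
python3 -m pendant '[[0,0,-30,-19.3,-40.9,0,-1],[0,0,-30,-19.3,-40.9,0,-1],[0,0,-30,-19.3,-40.9,0,-1],[0,0,-30,-19.3,-40.9,0,-1],[0,0,-30,-19.3,-40.9,0,-1],[0,0,-30,-19.3,-40.9,0,-1],[0,0,-30,-19.3,-40.9,0,-1],[0,0,-30,-19.3,-40.9,0,-1],[0,0,-30,-19.3,-40.9,0,-1],[0,0,-30,-19.3,-40.9,0,-1],[0,0,-30,-19.3,-40.9,0,-1],[0,0,-30,-19.3,-40.9,0,-1]]'; python3 - <<'E'
from h import *
d=snap('wrist','w3.png'); W=fcloud(d); p=manip.sense()['eef_pos'];print(p)
t=circ(W,.456,-.281,.045,.07,.09);print(t,(t[4]-p[:2])*100)
print(circ(W,.66,-.144,.11,.094,.11))
E
```

```text
time: 10.4
eef_pos: [0.4563, -0.2802, 0.1998]
tcp_rot: [-3.14, -0.001, -0.001]
contact_force: [0.5, -0.1, 1.2]
gripper_width: 0.0855
[ 0.45653638 -0.27992339  0.19995598]
(3355, array([ 0.4557, -0.2814]), np.float64(0.0291), 'rect', array([ 0.4558, -0.2818]), array([0.057, 0.057]), 0.2) [-0.07363758 -0.18766123]
(6577, array([ 0.6265, -0.1443]), np.float64(0.0905), 'rect', array([ 0.6036, -0.1392]), array([0.18 , 0.061]), 77.5)
```

```bash
python3 -m pendant '[[0,0,0,0,-0.1,-3.5,-1],[0,0,0,0,-0.1,-7,-1],[0,0,0,0,-0.1,-10.5,-1],[0,0,0,0,-0.1,-13.5,-1],[0,0,0,0,-0.1,-15.5,-1],[0,0,0,0,-0.1,-15.5,0],[0,0,0,0,-0.1,-15.5,1],[0,0,0,0,-0.1,-15.5,1],[0,0,0,0,-0.1,-15.5,1],[0,0,0,0,-0.1,-15.5,1],[0,0,0,0,-0.1,-15.5,1],[0,0,0,0,-0.1,-15.5,1]]'; python3 -m pendant '[[0,0,0,0,0,0,1],[0,0,0,0,0,0,1],[0,0,0,0,0,2,1],[0,0,0,0,0,5,1],[0,0,0,0,0,9,1],[0,0,0,0,0,13,1],[0,0,0,0,0,17,1],[0,0,0,0,0,17,1],[0,0,0,0,0,17,1]]'
```

```text
time: 11.65
eef_pos: [0.4571, -0.2812, 0.0459]
tcp_rot: [-3.141, -0.003, -0.0]
contact_force: [0.0, 1.5, 9.5]
gripper_width: 0.0553
time: 12.55
eef_pos: [0.4572, -0.2813, 0.2161]
tcp_rot: [3.141, -0.004, -0.0]
contact_force: [-0.7, 0.1, -2.5]
gripper_width: 0.0555
```

```bash
python3 -m pendant '[[0,0,0,20.3,13.7,0,1],[0,0,0,20.3,13.7,0,1],[0,0,0,20.3,13.7,0,1],[0,0,0,20.3,13.7,0,1],[0,0,0,20.3,13.7,0,1],[0,0,0,20.3,13.7,0,1],[0,0,0,20.3,13.7,0,1],[0,0,0,20.3,13.7,0,1],[0,0,0,20.3,13.7,0,1]]'; cat > box.py <<'E'
from h import *
p=manip.sense()['eef_pos'];print(p,manip.sense()['tcp_rot'])
for n in ['wrist','scene','side']:
    d=snap(n,'b_%s.png'%n); W=fcloud(d) if n=='wrist' else cloud(d)
    print(n,'box',circ(W,.66,-.144,.12,.094,.108)); 
    z=W[...,2];m=(z>.094)&(z<.108)&(abs(W[...,0]-.66)<.1)&(abs(W[...,1]+.144)<.11);q=W[m]
    print('  x',np.percentile(q[:,0],[.5,99.5]).round(4),'y',np.percentile(q[:,1],[.5,99.5]).round(4))
    print('  tin top',circ(W,p[0],p[1],.034,p[2]+.031,p[2]+.039))
E
python3 box.py
```

```text
time: 13.45
eef_pos: [0.6593, -0.1451, 0.2159]
tcp_rot: [3.142, -0.003, -0.001]
contact_force: [0.5, -0.1, -1.6]
gripper_width: 0.0553
[ 0.65933814 -0.14511446  0.21589785] [ 3.14156025e+00 -2.99632198e-03 -1.30647526e-03]
wrist box (21033, array([ 0.663 , -0.1449]), np.float64(0.1053), 'rect', array([ 0.6688, -0.1458]), array([0.176, 0.137]), 88.4)
  x [0.6094 0.7333] y [-0.227  -0.0628]
  tin top (9332, array([ 0.6723, -0.1451]), np.float64(0.0341), 'rect', array([ 0.6669, -0.1451]), array([0.041, 0.068]), 0.1)
scene box (1420, array([ 0.6633, -0.1442]), np.float64(0.1051), 'rect', array([ 0.6632, -0.1412]), array([0.14 , 0.175]), 3.5)
  x [0.5921 0.7346] y [-0.2211 -0.0591]
  tin top (68, array([ 0.6684, -0.1436]), np.float64(0.0311), 'rect', array([ 0.6707, -0.1445]), array([0.061, 0.031]), 69.6)
side box (933, array([ 0.6568, -0.1435]), np.float64(0.1052), 'rect', array([ 0.6579, -0.1438]), array([0.141, 0.167]), 3.1)
  x [0.5857 0.7258] y [-0.2255 -0.0609]
  tin top (79, array([ 0.6555, -0.1449]), np.float64(0.0352), 'rect', array([ 0.6499, -0.1486]), array([0.044, 0.068]), 32.4)
```

View pics/b_wrist.png

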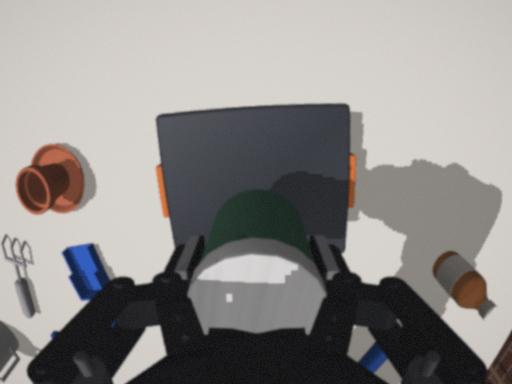

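Wrist view: lid corners at (157,117), (348,104) and (345,245), tin held at (258,270). Lid middle is about (0.660, -0.145). Lowering.

```bash
python3 -m pendant '[[0,0,0,0.2,0,-2.5,1],[0,0,0,0.2,0,-4.5,1],[0,0,0,0.2,0,-6,1],[0,0,0,0.2,0,-6.4,1],[0,0,0,0.2,0,-6.6,1],[0,0,0,0.2,0,-6.7,1],[0,0,0,0.2,0,-6.7,1]]';python3 -m pendant '[[0,0,0,0,0,-0.1,1],[0,0,0,0,0,-0.2,1],[0,0,0,0,0,-0.2,1],[0,0,0,0,0,-0.2,1]]'
```

```text
time: 14.3
eef_pos: [0.662, -0.1452, 0.1501]
tcp_rot: [3.141, -0.005, -0.001]
contact_force: [-0.2, -0.0, -2.0]
gripper_width: 0.0551
time: 14.7
eef_pos: [0.662, -0.1451, 0.1481]
tcp_rot: [3.141, -0.005, -0.001]
contact_force: [0.1, 0.3, -0.5]
gripper_width: 0.0556
```

```bash
python3 -m pendant '[[0,0,0,0,0,-0.1,1],[0,0,0,0,0,-0.15,1],[0,0,0,0,0,-0.15,1]]';python3 -m pendant '[[0,0,0,0,0,-0.05,1],[0,0,0,0,0,-0.1,1],[0,0,0,0,0,-0.1,1]]'
```

```text
time: 15.0
eef_pos: [0.6619, -0.1451, 0.1465]
tcp_rot: [3.141, -0.005, -0.001]
contact_force: [-0.4, 1.0, -1.0]
gripper_width: 0.0552
time: 15.3
eef_pos: [0.6621, -0.1452, 0.146]
tcp_rot: [3.141, -0.005, -0.001]
contact_force: [-0.4, 0.2, 4.8]
gripper_width: 0.0553
```

```bash
python3 -m pendant '[[0,0,0,0,0,0,0.4],[0,0,0,0,0,0,0],[0,0,0,0,0,0,-0.5],[0,0,0,0,0,0,-1],[0,0,0,0,0,0,-1],[0,0,0,0,0,0,-1],[0,0,0,0,0,0,-1]]';python3 -m pendant '[[0,0,0,0,0,1,-1],[0,0,0,0,0,3,-1],[0,0,0,0,0,6,-1],[0,0,0,0,0,9,-1],[0,0,0,0,0,9,-1],[0,0,0,0,0,9,-1]]'; python3 - <<'E'
from h import *
W=fcloud(snap('wrist'));print(manip.sense()['q'].round(3))
print('tin',circ(W,.66,-.145,.05,.17,.19)); z=W[...,2];m=(z>.094)&(z<.108)&(abs(W[...,0]-.66)<.1)&(abs(W[...,1]+.144)<.11);q=W[m]
b=cv2.minAreaRect(q[:,:2].astype(np.float32)); print(b)
print('  x',np.percentile(q[:,0],[.5,99.5]).round(4),'y',np.percentile(q[:,1],[.5,99.5]).round(4))
E
```

```text
time: 16.0
eef_pos: [0.662, -0.1452, 0.146]
tcp_rot: [3.141, -0.005, -0.001]
contact_force: [-0.1, -0.4, -0.6]
gripper_width: 0.0852
time: 16.6
eef_pos: [0.6623, -0.1453, 0.2369]
tcp_rot: [3.14, -0.007, -0.001]
contact_force: [-0.9, -0.4, 0.3]
gripper_width: 0.0852
[-3.360e-01  5.380e-01  3.550e-01  1.383e+00  1.000e-03  2.806e+00]
tin (5408, array([ 0.6608, -0.1459]), np.float64(0.0291), 'rect', array([ 0.6611, -0.1458]), array([0.057, 0.057]), 68.5)
((0.6626147627830505, -0.14510273933410645), (0.13951069116592407, 0.1759478896856308), 3.0030529499053955)
  x [0.5928 0.7333] y [-0.2274 -0.0626]
```

Tin stands within 2 mm of the lid's middle. Next the scoop, with the wrist turned half a turn to keep joint 6 in range.

```bash
python3 -m pendant '[[0,0,8,-5,5,0,-1],[0,0,16,-10,10,0,-1],[0,0,25,-15,15,0,-1],[0,0,33,-19,20,0,-1],[0,0,42,-23,24,0,-1],[0,0,50,-23,24,0,-1],[0,0,59,-23,24,0,-1],[0,0,67,-23,24,0,-1],[0,0,76,-23,24,0,-1],[0,0,84,-23,24,0,-1],[0,0,92,-23,24,0,-1],[0,0,96,-23,24,0,-1]]';python3 -m pendant '[[0,0,8,0,0,-4,-1],[0,0,16,0,0,-4,-1],[0,0,25,0,0,-4,-1],[0,0,33,0,0,-4,-1],[0,0,42,0,0,-4,-1],[0,0,50,0,0,-4,-1],[0,0,59,0,0,-4,-1],[0,0,67,0,0,-4,-1],[0,0,76,0,0,-4,-1],[0,0,84,0,0,-4,-1],[0,0,92,0,0,-4,-1],[0,0,96,0,0,-4,-1]]'
cat > tool.py <<'E'
from h import *
import sys
def meas(kind,c,n='wrist',f=None):
    d=snap(n,f); W=fcloud(d) if n=='wrist' else cloud(d); hsv=cv2.cvtColor(d['image'],cv2.COLOR_RGB2HSV)
    x,y,z=W[...,0],W[...,1],W[...,2]
    m=(np.hypot(x-c[0],y-c[1])<.12)&(z>.004)&(z<.04)
    if kind=='scoop': m&=(hsv[...,0]>105)&(hsv[...,0]<130)&(hsv[...,1]>120)
    else: m&=(abs(y-c[1])<.075)&(z>.006)
    nn,l,st,cc=cv2.connectedComponentsWithStats(cv2.morphologyEx(m.astype(np.uint8),cv2.MORPH_CLOSE,np.ones((5,5))))
    m&=(l==1+np.argmax(st[1:,4]))
    q=W[m]; b=cv2.minAreaRect(q[:,:2].astype(np.float32)); 
    h=q[q[:,2]>.0225][:,:2]; h=h[h[:,0]<h[:,0].min()+.075]; v=cv2.fitLine(h.astype(np.float32),cv2.DIST_HUBER,0,.001,.001).ravel()
    a=b[2]; a=a-90 if a>45 else a
    print(kind,n,'rect c',np.round(b[0],4),np.round(b[1],4),'ang',round(a,1),'handle ang',np.degrees(np.arctan(v[1]/v[0])).round(1),'handle pt',h.mean(0).round(4),'zmax',np.percentile(q[:,2],99).round(4))
if __name__=='__main__':
    s=manip.sense();print(s['eef_pos'],s['tcp_rot'],s['q'].round(2))
    meas(sys.argv[1],(float(sys.argv[2]),float(sys.argv[3])),sys.argv[4],sys.argv[5] if len(sys.argv)>5 else None)
E
python3 tool.py scoop .46 .102 wrist w5.png
```

```text
time: 17.85
eef_pos: [0.4313, 0.0949, 0.2351]
tcp_rot: [-3.141, -0.005, 1.68]
contact_force: [0.5, 0.5, 0.8]
gripper_width: 0.0852
time: 19.05
eef_pos: [0.4307, 0.0948, 0.1943]
tcp_rot: [-3.141, -0.007, -2.922]
contact_force: [0.4, -0.4, 1.0]
gripper_width: 0.0852
[0.43067001 0.09483002 0.19429193] [-3.14097979 -0.00696974 -2.92243356] [ 0.03  0.15 -0.35  1.07 -0.   -0.19]
scoop wrist rect c [0.4587 0.1004] [0.1658 0.0527] ang 12.2 handle ang 13.0 handle pt [0.4148 0.0911] zmax 0.0288
```

View pics/w5.png

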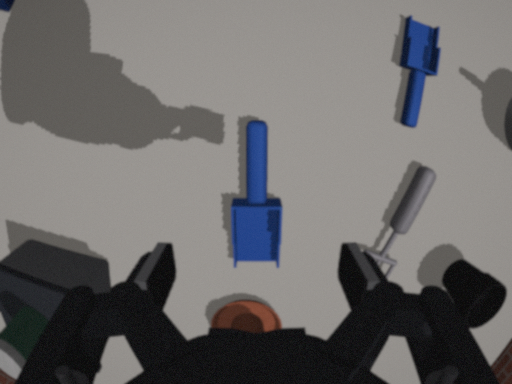

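Wrist view: scoop at (257,190), aligned with the jaws, rake at (405,210). Descending onto the handle.

```bash
python3 -m pendant '[[0,0,0,0,0,-4,-1],[0,0,0,0,0,-8,-0.5],[0,0,0,0,0,-11.5,-0.5],[0,0,0,0,0,-14.5,-0.5],[0,0,0,0,0,-16.3,-0.5],[0,0,0,0,0,-16.9,-0.5],[0,0,0,0,0,-16.9,-0.5],[0,0,0,0,0,-16.9,0.5],[0,0,0,0,0,-16.9,1],[0,0,0,0,0,-16.9,1],[0,0,0,0,0,-16.9,1],[0,0,0,0,0,-16.9,1]]'; python3 -m pendant '[[0,0,0,0,0,0,1],[0,0,0,0,0,0,1],[0,0,0,0,0,0,1],[0,0,0,0,0,0,1]]';python3 -m pendant '[[0,0,0,0,0,2,1],[0,0,0,0,0,4,1],[0,0,0,0,0,8,1],[0,0,0,0,0,12,1],[0,0,0,0,0,12,1],[0,0,0,0,0,12,1]]'
```

```text
time: 20.3
eef_pos: [0.4312, 0.0949, 0.0262]
tcp_rot: [-3.141, -0.005, -2.92]
contact_force: [-1.6, -0.6, 11.5]
gripper_width: 0.0205
time: 20.7
eef_pos: [0.4312, 0.0949, 0.0263]
tcp_rot: [-3.141, -0.005, -2.92]
contact_force: [-0.7, 0.1, 1.4]
gripper_width: 0.0209
time: 21.3
eef_pos: [0.4315, 0.0949, 0.1466]
tcp_rot: [-3.14, -0.004, -2.92]
contact_force: [-0.3, -0.5, -1.9]
gripper_width: 0.0206
```

```bash
python3 -m pendant '[[0,0,-8,5,-2,0,1],[0,0,-12.6,10,-4,0,1],[0,0,-12.6,14,-6,0,1],[0,0,-12.6,17,-7,0,1],[0,0,-12.6,18.8,-7.7,0,1],[0,0,-12.6,18.8,-7.7,0,1],[0,0,-12.6,18.8,-7.7,0,1],[0,0,-12.6,18.8,-7.7,0,1],[0,0,-12.6,18.8,-7.7,0,1]]';python3 -m pendant '[[0,0,0,0,0,-4,1],[0,0,0,0,0,-8,1],[0,0,0,0,0,-10,1],[0,0,0,0,0,-11,1],[0,0,0,0,0,-11,1],[0,0,0,0,0,-11,1]]'; python3 - <<'E'
from h import *
print(manip.sense()['eef_pos'],manip.sense()['tcp_rot'],manip.sense()['q'].round(2))
for n in ['wrist','scene','side']:
    d=snap(n,'s_%s.png'%n); W=fcloud(d) if n=='wrist' else cloud(d); h=cv2.cvtColor(d['image'],cv2.COLOR_RGB2HSV)
    m=(h[...,0]>105)&(h[...,0]<130)&(h[...,1]>120)&(abs(W[...,0]-.64)<.12)&(abs(W[...,1]-.0177)<.06)
    q=W[m]; b=cv2.minAreaRect(q[:,:2].astype(np.float32)); print(n,len(q),b,np.percentile(q[:,2],[1,99]).round(3),'x',np.percentile(q[:,0],[.5,99.5]).round(4),'y',np.percentile(q[:,1],[1,99]).round(4))
E
```

```text
time: 22.2
eef_pos: [0.6186, 0.0183, 0.1465]
tcp_rot: [-3.141, -0.005, -3.14]
contact_force: [-0.0, 0.2, -1.1]
gripper_width: 0.0207
time: 22.8
eef_pos: [0.6192, 0.0184, 0.0377]
tcp_rot: [-3.14, -0.003, -3.14]
contact_force: [-0.3, 0.6, -0.9]
gripper_width: 0.0205
[0.61915996 0.01838286 0.03771176] [-3.14038244e+00 -3.02540604e-03 -3.13972481e+00] [-0.1   0.56 -0.18  0.84 -0.   -0.1 ]
wrist 8449 ((0.6302688121795654, 0.018747195601463318), (0.10187631845474243, 0.10592672228813171), 47.14707946777344) [0.014 0.091] x [0.5641 0.6877] y [0.0046 0.0328]
scene 576 ((0.651591956615448, 0.019877254962921143), (0.07682187110185623, 0.1680128127336502), 81.2650146484375) [0.011 0.063] x [0.5687 0.7335] y [-0.0088  0.051 ]
side 473 ((0.6393348574638367, 0.03263923525810242), (0.06697534769773483, 0.1960316300392151), 78.76242065429688) [0.013 0.169] x [0.5614 0.728 ] y [-0.0096  0.0665]
```

View pics/s_wrist.png

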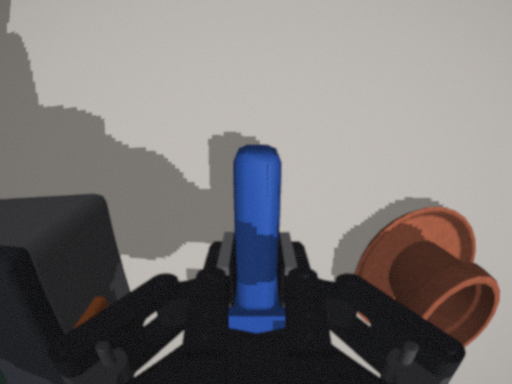

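Wrist view: the scoop handle (257,225) is held straight, clear of the box on the left and the pot on the right. Lowering.

```bash
python3 -m pendant '[[0,0,0,0,-0.08,-0.5,1],[0,0,0,0,-0.08,-0.8,1],[0,0,0,0,-0.08,-1,1],[0,0,0,0,-0.08,-1.1,1],[0,0,0,0,-0.08,-1.1,1]]';python3 -m pendant '[[0,0,0,0,0,-0.05,1],[0,0,0,0,0,-0.1,1],[0,0,0,0,0,-0.1,1]]'
```

```text
time: 23.45
eef_pos: [0.6192, 0.0175, 0.0266]
tcp_rot: [-3.14, -0.003, -3.14]
contact_force: [0.1, -0.4, -0.7]
gripper_width: 0.021
time: 23.75
eef_pos: [0.6194, 0.0175, 0.0262]
tcp_rot: [-3.14, -0.002, -3.14]
contact_force: [-2.8, -0.1, 7.5]
gripper_width: 0.0205
```

```bash
python3 -m pendant '[[0,0,0,0,0,0.02,0.4],[0,0,0,0,0,0.02,0.2],[0,0,0,0,0,0.02,0],[0,0,0,0,0,0.02,-0.2],[0,0,0,0,0,0.02,-0.3],[0,0,0,0,0,0.02,-0.3],[0,0,0,0,0,0.02,-0.3]]';python3 -m pendant '[[0,0,0,0,0,1,-0.3],[0,0,0,0,0,3,-0.3],[0,0,0,0,0,7,-0.3],[0,0,0,0,0,12,-0.3],[0,0,0,0,0,17,-0.3],[0,0,0,0,0,17,-0.3],[0,0,0,0,0,17,-0.3]]'; python3 tool.py scoop .648 .018 wrist;python3 tool.py scoop .648 .018 scene;python3 tool.py scoop .648 .018 side
```

```text
time: 24.45
eef_pos: [0.6194, 0.0175, 0.0264]
tcp_rot: [-3.14, -0.002, -3.14]
contact_force: [-0.1, -0.1, -0.0]
gripper_width: 0.0555
time: 25.15
eef_pos: [0.6198, 0.0175, 0.1981]
tcp_rot: [-3.14, 0.001, -3.14]
contact_force: [-0.2, -0.8, -0.6]
gripper_width: 0.0554
[0.61983229 0.01746025 0.19807794] [-3.13998316e+00  5.06670978e-04 -3.13977406e+00] [-0.1   0.44  0.09  1.22 -0.   -0.1 ]
scoop wrist rect c [0.6475 0.0171] [0.0526 0.165 ] ang -0.1 handle ang -0.0 handle pt [0.6024 0.0177] zmax 0.0287
[0.61916153 0.01752275 0.19655074] [-3.14027984e+00 -2.16139060e-03 -3.13982436e+00] [-0.1   0.45  0.09  1.22 -0.   -0.1 ]
scoop scene rect c [0.6495 0.0185] [0.0585 0.1677] ang -1.1 handle ang 0.8 handle pt [0.605  0.0199] zmax 0.0295
[0.61888245 0.01751569 0.19575786] [-3.1403836  -0.00350751 -3.13988307] [-0.1   0.45  0.09  1.22 -0.   -0.1 ]
scoop side rect c [0.6488 0.0206] [0.0553 0.1741] ang -10.3 handle ang -1.2 handle pt [0.6006 0.0212] zmax 0.0278
```

Scoop is at (0.648, 0.0177), heading 0°. Next the rake.

```bash
python3 -m pendant '[[0,0,-5,-3,4,0,-0.3],[0,0,-9.6,-6,8,0,-0.3],[0,0,-9.6,-9,12,0,-0.3],[0,0,-9.6,-12,16,0,-0.3],[0,0,-9.6,-14,20,0,-0.3],[0,0,-9.6,-17,23.5,0,-0.3],[0,0,-9.6,-18.8,26.5,0,-0.3],[0,0,-9.6,-18.8,26.5,0,-0.3],[0,0,-9.6,-18.8,26.5,0,-0.3],[0,0,-9.6,-18.8,26.5,0,-0.3]]'; python3 tool.py rake .461 .279 wrist w6.png
```

```text
time: 26.3
eef_pos: [0.431, 0.2819, 0.1948]
tcp_rot: [-3.14, -0.005, 2.975]
contact_force: [0.5, 0.7, -0.3]
gripper_width: 0.0554
[0.43096305 0.28186186 0.19480273] [-3.13969455 -0.00503219  2.97515579] [ 0.42  0.27 -0.19  1.12  0.    0.59]
rake wrist rect c [0.4611 0.2781] [0.0559 0.1666] ang -9.5 handle ang -10.4 handle pt [0.418  0.2862] zmax 0.0269
```

View pics/w6.png

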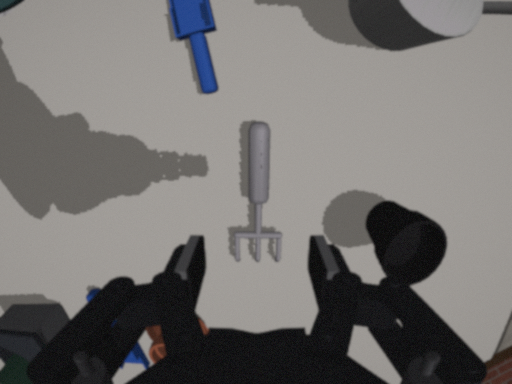

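Wrist view: rake handle at (258,160), tines at (258,248), about 10° off straight and nearly centred. Descending.

```bash
python3 -m pendant '[[0,0,0,0,0.17,-4,-0.4],[0,0,0,0,0.17,-8,-0.4],[0,0,0,0,0.17,-11.5,-0.4],[0,0,0,0,0.17,-14.5,-0.4],[0,0,0,0,0.17,-16.3,-0.4],[0,0,0,0,0.17,-16.9,-0.4],[0,0,0,0,0.17,-16.9,0.4],[0,0,0,0,0.17,-16.9,1],[0,0,0,0,0.17,-16.9,1],[0,0,0,0,0.17,-16.9,1],[0,0,0,0,0.17,-16.9,1],[0,0,0,0,0.17,-16.9,1]]'; python3 -m pendant '[[0,0,0,0,0,0,1],[0,0,0,0,0,0,1],[0,0,0,0,0,0,1]]';python3 -m pendant '[[0,0,0,0,0,2,1],[0,0,0,0,0,4,1],[0,0,0,0,0,8,1],[0,0,0,0,0,12,1],[0,0,0,0,0,12,1],[0,0,0,0,0,12,1]]'
```

```text
time: 27.55
eef_pos: [0.432, 0.2836, 0.0272]
tcp_rot: [-3.141, -0.003, 2.974]
contact_force: [-1.3, -1.9, 6.5]
gripper_width: 0.0204
time: 27.85
eef_pos: [0.432, 0.2837, 0.0274]
tcp_rot: [-3.141, -0.003, 2.975]
contact_force: [-0.2, -0.2, -2.5]
gripper_width: 0.0209
time: 28.45
eef_pos: [0.4323, 0.2838, 0.1477]
tcp_rot: [3.141, -0.001, 2.975]
contact_force: [-0.8, -0.2, -2.7]
gripper_width: 0.0203
```

```bash
python3 -m pendant '[[0,0,6,5,-1,0,1],[0,0,9.5,10,-2,0,1],[0,0,9.5,14,-3.5,0,1],[0,0,9.5,17,-4.2,0,1],[0,0,9.5,18.7,-4.6,0,1],[0,0,9.5,18.7,-4.6,0,1],[0,0,9.5,18.7,-4.6,0,1],[0,0,9.5,18.7,-4.6,0,1],[0,0,9.5,18.7,-4.6,0,1]]';python3 -m pendant '[[0,0,0,0,0,-4,1],[0,0,0,0,0,-8,1],[0,0,0,0,0,-10,1],[0,0,0,0,0,-11,1],[0,0,0,0,0,-11,1],[0,0,0,0,0,-11,1]]'; python3 - <<'E'
from h import *
print(manip.sense()['eef_pos'],manip.sense()['tcp_rot'],manip.sense()['q'].round(2))
for n in ['wrist','scene']:
    d=snap(n,'r_%s.png'%n); W=fcloud(d) if n=='wrist' else cloud(d)
    m=(abs(W[...,0]-.648)<.1)&(abs(W[...,1]-.2377)<.04)&(W[...,2]>.008)&(W[...,2]<.045)
    q=W[m]; print(n,'x',np.percentile(q[:,0],[.5,99.5]).round(4)); h=q[q[:,0]<.6]; print('  handle y',np.percentile(h[:,1],[2,98]).round(4),'x min',h[:,0].min())
E
```

```text
time: 29.35
eef_pos: [0.6184, 0.2381, 0.1476]
tcp_rot: [3.141, -0.002, 3.141]
contact_force: [-0.3, -0.4, -2.7]
gripper_width: 0.0207
time: 29.95
eef_pos: [0.6189, 0.2384, 0.0388]
tcp_rot: [3.141, -0.0, 3.141]
contact_force: [0.4, 0.9, -1.9]
gripper_width: 0.0206
[0.61891225 0.23840075 0.03880881] [ 3.14113299e+00 -4.71956496e-04  3.14122141e+00] [ 0.24  0.62 -0.05  0.9   0.    0.25]
wrist x [0.5652 0.6733]
  handle y [0.2285 0.249 ] x min 0.564947655064392
scene x [0.5704 0.7354]
  handle y [0.2336 0.2471] x min 0.5697289114763844
```

View pics/r_scene.png

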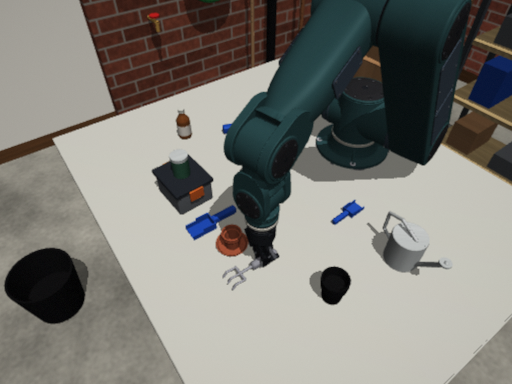

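Scene view: the tin is on the lid (179,165), the pot in the saucer (232,238), the scoop at (211,222) and the rake in the gripper at (250,268). Lowering it with a −0.1 cm shift in y.

```bash
python3 -m pendant '[[0,0,0,0,-0.08,-0.5,1],[0,0,0,0,-0.08,-0.8,1],[0,0,0,0,-0.08,-1,1],[0,0,0,0,-0.08,-1.1,1],[0,0,0,0,-0.08,-1.1,1]]';python3 -m pendant '[[0,0,0,0,0,-0.05,1],[0,0,0,0,0,-0.1,1],[0,0,0,0,0,-0.1,1]]'
```

```text
time: 30.55
eef_pos: [0.6191, 0.2376, 0.0279]
tcp_rot: [3.141, -0.0, 3.141]
contact_force: [0.5, 0.2, -1.7]
gripper_width: 0.0204
time: 30.85
eef_pos: [0.6192, 0.2376, 0.0272]
tcp_rot: [3.141, 0.0, 3.141]
contact_force: [-0.6, -0.2, 2.8]
gripper_width: 0.0205
```

```bash
python3 -m pendant '[[0,0,0,0,0,0,0.4],[0,0,0,0,0,0,0.2],[0,0,0,0,0,0,0],[0,0,0,0,0,0,-0.2],[0,0,0,0,0,0,-0.3],[0,0,0,0,0,0,-0.3],[0,0,0,0,0,0,-0.3]]';python3 -m pendant '[[0,0,0,0,0,1,-0.3],[0,0,0,0,0,3,-0.3],[0,0,0,0,0,7,-0.3],[0,0,0,0,0,12,-0.3],[0,0,0,0,0,17,-0.3],[0,0,0,0,0,17,-0.3],[0,0,0,0,0,17,-0.3]]'; python3 tool.py rake .648 .238 wrist w7.png; python3 - <<'E'
from h import *
for n in ['wrist','scene','side']:
    W=fcloud(snap(n,'f_%s.png'%n)) if n=='wrist' else cloud(snap(n,'f_%s.png'%n))
    print(n,'pot',circ(W,.648,.128,.045,.058,.075),'\n saucer',circ(W,.648,.128,.055,.01,.02),'\n tin',circ(W,.66,-.145,.045,.174,.19),'\n box',circ(W,.66,-.145,.11,.095,.108),'\n black',circ(W,.52,.43,.06,.08,.1))
E
python3 tool.py scoop .648 .018 scene
```

```text
time: 31.55
eef_pos: [0.6192, 0.2376, 0.0272]
tcp_rot: [3.141, 0.0, 3.141]
contact_force: [-0.0, 0.4, 0.0]
gripper_width: 0.0556
time: 32.25
eef_pos: [0.6196, 0.2377, 0.1989]
tcp_rot: [3.14, 0.003, 3.141]
contact_force: [0.3, -0.3, -1.0]
gripper_width: 0.0556
[0.61960404 0.23771852 0.1989002 ] [3.14031264e+00 2.92085362e-03 3.14121455e+00] [0.24 0.52 0.22 1.27 0.   0.24]
rake wrist rect c [0.6488 0.2375] [0.1663 0.0551] ang 0.1 handle ang -0.6 handle pt [0.6049 0.2378] zmax 0.0268
wrist pot (1056, array([0.6481, 0.1292]), np.float64(0.0315), 'rect', array([0.648 , 0.1294]), array([0.061, 0.061]), 53.9) 
 saucer (1228, array([0.6487, 0.128 ]), np.float64(0.0499), 'rect', array([0.6421, 0.1341]), array([0.098, 0.081]), 46.5) 
 tin 0 
 box (349, array([ 0.6996, -0.0726]), np.float64(0.0321), 'rect', array([ 0.7039, -0.0634]), array([0.026, 0.064]), 64.9) 
 black (1544, array([0.5205, 0.4292]), np.float64(0.0392), 'rect', array([0.5211, 0.4283]), array([0.076, 0.076]), 76.3)
scene pot (115, array([0.6502, 0.1299]), np.float64(0.0319), 'rect', array([0.65  , 0.1301]), array([0.06, 0.06]),
[... 635 characters left out ...]
ay([0.6455, 0.1265]), np.float64(0.0505), 'rect', array([0.6427, 0.1302]), array([0.098, 0.089]), 41.8) 
 tin (114, array([ 0.6578, -0.1458]), np.float64(0.0301), 'rect', array([ 0.6577, -0.1459]), array([0.054, 0.059]), 30.5) 
 box (736, array([ 0.6574, -0.1428]), np.float64(0.1047), 'rect', array([ 0.6576, -0.144 ]), array([0.139, 0.163]), 3.0) 
 black (535, array([0.5186, 0.4281]), np.float64(0.0394), 'rect', array([0.5188, 0.4281]), array([0.075, 0.077]), 64.3)
[0.61859019 0.23742727 0.19596963] [ 3.14150905e+00 -1.89112562e-03  3.14111295e+00] [0.24 0.52 0.22 1.27 0.   0.24]
scoop scene rect c [0.6504 0.0196] [0.0574 0.1671] ang -1.9 handle ang -0.3 handle pt [0.6049 0.0203] zmax 0.0297
```

View pics/f_wrist.png

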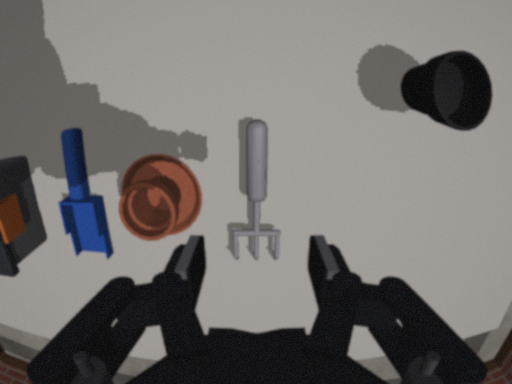

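View pics/f_side.png

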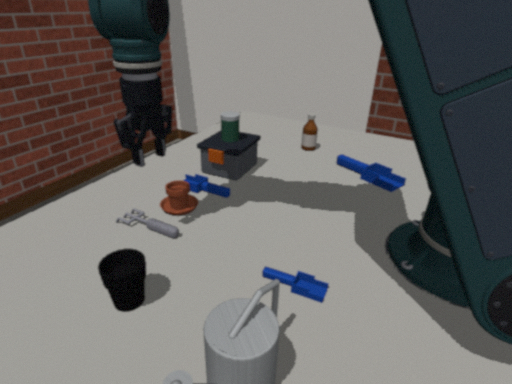

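Both views agree. The pot is in the saucer (side 178,195), the tin on the lid (230,125), and the scoop and rake lie straight. The bottle and black pots haven't moved, and the gripper is clear. Handing in.

```bash
python3 -c "
from bench import manip
print(manip.hand_in())"
```

```text
the job is handed in; nothing more can be done
None
```

The potting station is set out and handed in, in the order asked (pot, tin, scoop, rake), at about 33 s on the robot's clock.

What the last camera checks showed:

| Thing | Result |
|---|---|
| Pot | upright, 1–2.5 mm from the saucer's middle |
| Tin | upright, about 2–4 mm from the lid's middle, depending on the view |
| Scoop | middle about 11 cm from the saucer's middle on the box side, 0° by the wrist camera |
| Rake | middle about 11 cm on the other side, within 0.6° of straight ahead |
| Black pots, amber bottle | not disturbed: pots measured at their first position, bottle checked by eye only |

- **Forces:** readings at the end of each move stayed below 12 N. The pot touched down at about 5 N and I pressed it to about 10 N before letting go.
- **Gripper:** it ended about 20 cm up, touching nothing.
- **Disagreements:** the scene and side cameras differ by 3–6 mm in x, so I relied on the wrist camera. An earlier side-view fit gave the scoop 10° off, but the fit to its handle in the same view gave about 1°, and the other two views gave 2° or less.
- **On the way:** joint 6 reached its range limit while carrying the pot, leaving the arm short of the saucer. I turned the wrist 30° before setting the pot down, and turned it half round for the scoop and rake.

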